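# Run the carton past the barcode reader and park the shuttle at the mark

## Robot

A 6-joint arm with a two-finger parallel gripper is mounted at the origin on the work surface. World frame = base frame: x ahead of the robot, y to its left, z up, the work surface at z = 0. Lengths are in m, angles in rad, forces in N, time in s.
With the tool pointing down it reaches from about 0.375 to 0.9 m from the base axis. Payload 3.1 kg.
Tool frame: the origin (TCP) lies between the finger pads; the fingertips stand 8 mm ahead of it and the grasp point (between the pads) lies 11 mm behind it; z points along the fingers, y is the line along which they close (so a half turn about z gives the same grasp; the last joint's range is limited). The gripper opens to 87 mm and grips with 3 to 60 N. Pads are 19 mm wide; open, the fingers measure 117 mm over their backs; the gripper's body (75 mm by 190 mm) begins 51 mm behind the grasp point.
Start: joints at [1.083, 0.527, 1.433, -0, 1.181, -0.178], TCP at [0.19, 0.595, 0.202] pointing down, gripper open.
Joint ranges: [-3.08, 3.08], [-0.75, 2.2], [0.22, 2.44], [-1.43, 4.57], [0, 2.65], [-2.85, 2.85]. Speed limits (rad/s): [2.79, 2.79, 3.14, 3.14, 3.14, 3.14].

## Interface

Orientations are given as a unit quaternion [x, y, z, w].
In Python, from rig import robot gives the robot as it stands.
- The arm moves only by the tool move_arm, never from a script. Its argument "motion" is text: rows parted by semicolons, each of 5 numbers parted by spaces: the opening, from -1 (shut) to 1 (fully open), then the shift along the tool's x, y, z normalised to -1 to 1, where 1 is 0.2 m, then the turn about the tool's z normalised to -1 to 1, where 1 is pi rad. A call has 1 to 12 rows; each row is the pose to reach, as a shift and turn from the pose commanded when the call began, along the tool's axes at that moment, turning the shorter way round; what a row does not reach only later rows make up. A row lasts 1/12 s, in which the tool goes at most 41.7 mm and 7.16 degrees, less where a joint would pass 70% of its speed; a pose out of reach is approached as far as the arm can. A call with a number of a shift or a turn outside -1 to 1 is refused whole. A call with a gripper value outside its range is refused whole. The fingers move at their own pace and stop on an object; "newtons" is the grip in N (left out, the last holds). Time passes only in rows, so rows that repeat a pose let the fingers close. It gives the time, the measured TCP pose, the force, the opening and the grip force at its end, in the units of the state.
- robot.get_obs(): the state, without advancing time (a new reading comes with each control period).
- robot.camera(name): name is "scene" or "top" or "wrist"; returns (picture, depth): 384x512x3 uint8, red, green, blue; 384x512 float32, m along the optical axis (not along the pixel's ray), 0 where there is no reading.
- robot.camera_model(name): a dict with "mtx" (3x3 intrinsics, pixels), "position" and "attitude" of the camera in the world. Camera axes: x right, y down, z forward; pixel columns grow to the right and rows downward; lengths in m; the calibration is good to about 2 mm. The wrist camera is an equidistant fisheye: a pixel r from the principal point sees the ray r / f radians off the axis. A picture is of the moment at which its call begins: read the wrist's pose just before it. camera_model takes no time and is no camera call; for the wrist camera it gives the pose at the moment of the call.
- robot.hand_in(): hands the job in; it is judged then, once.
The state is a dict: "time": time; "q": joint angles; "joint_velocities": joint speeds; "joint_torque": joint torques, N m; "position": TCP position; "tool_rot": TCP orientation; "ft_force": force on the tool from outside, world axes, zero at the start; "moment": the same for the moment, N m; "grip_width": finger opening in m; "grip_force": force on a finger pad.
Only numpy, scipy, OpenCV 4.12 (cv2) and the standard library are available. Lean on these libraries where they do the work, as an engineer would, in place of code of your own. Each camera call takes 0.05 s, during which the arm holds its last target. There are 200 camera calls.

## Task

Take the shuttle by its sprung upright grip and, moving it by that grip alone, run its carton to the left past the barcode reader at about 0.15 m/s (0.1 to 0.25 while its pointer passes the reader). Then brake it, without letting it swing back, race or strike the end stop, so that it comes to rest with its pointer in line with the mark pointer. Keep it still there for two seconds, then let go of the grip and leave it at rest at the mark.

Things in the scene. Friction and masses are not known exactly. Their poses are not given: they have to be found in the camera images.
- rail: Fixed plywood base 200 mm wide (its x) and 840 mm long (its y) with two aluminium tracks, on the bench; origin at the middle of its underside. The shuttle rolls along its +y (to the robot's left). At the +y end stands a steel end stop with a black rubber buffer, struck when joint shuttle reaches 0.55.
- shuttle (a joint): Shuttle position along the rail's +y, m: 0 at the right-hand end, 0.55 at the buffer; at q its centre and pointer are at rail y = q - 0.29. Plywood deck 150 x 200 mm on wheels, a cardboard carton strapped on (124 x 170 x 85 mm, top 139 mm above the bench). Nominal mass, loaded: 2.2 kg (1.6 to 3.0 as the filling varies). Drag only 0.10 N s/m viscous plus 0.015 N rolling.
- grip (a joint): Offset of the sprung grip from its middle position on the shuttle, m, along the same +y, limits +-0.074, 0 when relaxed. The grip (0.12 kg) slides on a rod between two springs, together 10 N/m with 0.12 N s/m damping: held ahead by s it pulls the shuttle forward with 10*s newtons. The shuttle swings on a held grip with a period of 2.5 to 3.4 s.
- grip_top (a point): Centre of the top face of the grip, an upright black post 30 x 30 mm square, 70 mm tall, 130 mm from the shuttle's centre line on the robot's side (rail -x), faces square to the rail; top 139 mm and foot 69 mm above the bench. Below it are only a narrow neck and its block. Free space beside the post: 53 mm to the carton, more elsewhere.
- shuttle_pointer (a point): Tip of the shuttle's steel pointer bar, a 6 mm square bar sticking out from the middle of the deck's far side (rail +x), 57 mm above the bench, 92 mm from the shuttle's centre line. It moves with the shuttle.
- mark_tip (a point): Tip of the fixed mark pointer, a 6 mm square steel bar on a small steel stand beyond the rail's far side, 57 mm above the bench, 8 mm beyond the shuttle pointer's path, axes parallel to the rail's. The shuttle is at the mark when both tips have the same y in the rail's frame.
- reader_eye (a point): Centre of the glass of the barcode reader, a grey box 75 mm wide on a stand beyond the rail's far side, 92 mm above the bench, axes parallel to the rail's. The carton's label, level with the shuttle pointer, passes it when both have the same y in the rail's frame; the reading window is 35 mm either side of that.
Mind the look-alikes: they are no part of the job. Of the things like the part that bears mark_tip, leave any that is green; of the rest the smaller one is meant.

How it is judged:
On the way, in this order (a step that is already met when the one before it is completed fails the run):
1. the carton passes the reader at 0.10 to 0.25 m/s (y of shuttle_pointer in the frame of reader_eye between -0.035 and 0.035 m and velocity of joint shuttle between 0.1 and 0.25 m/s), for 0.15 s.
2. the shuttle stands still at the mark for two seconds (y of shuttle_pointer in the frame of mark_tip between -0.013 and 0.013 m and velocity of joint shuttle between -0.02 and 0.02 m/s), for 2 s.
At the end, for the whole second after the job is handed in: The shuttle's pointer is within 15 mm of the mark pointer along the rail, the shuttle at rest (under 12 mm/s), the grip released and back within 15 mm of its middle (y of shuttle_pointer in the frame of mark_tip between -0.015 and 0.015 m and velocity of joint shuttle between -0.012 and 0.012 m/s and value of joint grip between -0.015 and 0.015 m); the robot touches nothing.
It fails at once if the shuttle strikes the end stop (value of joint shuttle above 0.547 m).
It fails at once if the shuttle races (over 0.38 m/s) (velocity of joint shuttle above 0.38 m/s).
It fails at once if beyond the reader the shuttle rolls back at over 40 mm/s (y of shuttle_pointer in the frame of reader_eye above 0.035 m and velocity of joint shuttle below -0.04 m/s).
It fails at once if the shuttle or carton is moved by hand other than by the grip (contact force between the arm and shuttle above 2 N and contact force between the arm and grip below 0.5 N).
It also fails if it takes over 48 s, if anything falls off the work surface, if the arm or the gripper's body presses on something with over 40 N, if the wrist force passes 120 N, or if a joint passes its speed limit or range.

## Working session

There is one attempt and no reset: what is moved stays moved. The work goes in short steps, Python scripts to look and compute and a tool call to move; the robot and the scene stay as the last step left them, time stands still between calls to the robot, and variables do not carry over. Pictures are saved under pics/ and viewed, at most 10 in all, crops included, and the job is handed in when it is done.

Besides the shell and the picture viewer there is one more tool, called after "Emit:" as name(argument=value, ...) on one line, values as JSON. move_arm: Moves the arm, as the interface text tells. Its arguments: {"type":"object","properties":{"motion":{"type":"string"},"newtons":{"type":"number"}},"required":["motion"]}

```bash
mkdir -p pics; cat > h.py <<'E'
import numpy as np,cv2
from rig import robot
def save(n,f,crop=None,s=1):
    p,d=robot.camera(n); np.savez('pics/'+f+'.npz',p=p,d=d)
    m=robot.camera_model(n); 
    cv2.imwrite('pics/'+f+'.png',p[:,:,::-1]); return p,d,m
from scipy.spatial.transform import Rotation as R
def rot(a):
    a=np.array(a); return a if a.shape==(3,3) else R.from_quat(a).as_matrix()
def world(m,d):
    K=np.array(m['mtx']); v,u=np.mgrid[:d.shape[0],:d.shape[1]]
    c=np.stack([(u-K[0,2])/K[0,0]*d,(v-K[1,2])/K[1,1]*d,d],-1)
    return c@rot(m['attitude']).T+np.array(m['position'])
E
python3 - <<'E'
from h import *
for n in('scene','top'):
    p,d,m=save(n,n+'1'); print(m)
a=cv2.imread('pics/scene1.png');b=cv2.imread('pics/top1.png')
print(robot.get_obs())
E
```

```text
{'mtx': array([[387.14196964,   0.        , 255.37256986],
       [  0.        , 387.14196964, 190.33094913],
       [  0.        ,   0.        ,   1.        ]]), 'position': array([0.96260099, 0.56772505, 0.67217981]), 'attitude': array([ 0.24801132,  0.86490005, -0.42009831, -0.11813426])}
{'mtx': array([[474.05080728,   0.        , 257.86598884],
       [  0.        , 474.05080728, 191.052601  ],
       [  0.        ,   0.        ,   1.        ]]), 'position': array([ 0.35495708, -0.04511038,  1.2052684 ]), 'attitude': array([ 0.71073771, -0.69791284,  0.05915166, -0.06535025])}
{'time': 0.1, 'q': array([ 1.08352794e+00,  5.28390318e-01,  1.43380004e+00, -3.15095312e-05,
        1.18141966e+00, -1.78494675e-01]), 'joint_velocities': array([ 1.29416240e-03, -1.74360305e-03, -4.61110680e-03, -9.39335390e-06,
        6.96656917e-04,  2.27946090e-04]), 'joint_torque': array([-3.85542689e-04, -4.40987456e+01, -1.77148998e+01,  6.35144580e-02,
        5.34125953e-02, -3.02882540e-05]), 'position': array([0.18956599, 0.5948005 , 0.2015508 ]), 'tool_rot': array([ 1.53768273e-01,  9.88106422e-01, -9.58071008e-04, -3.15835142e-04]), 'ft_force': array([-1.08441668, -0.5437713 ,  0.36222577]), 'moment': array([ 0.02383009, -0.02619179,  0.03632456]), 'grip_force': 0.0, 'grip_width': 0.0869827083585603}
```

View pics/top1.png

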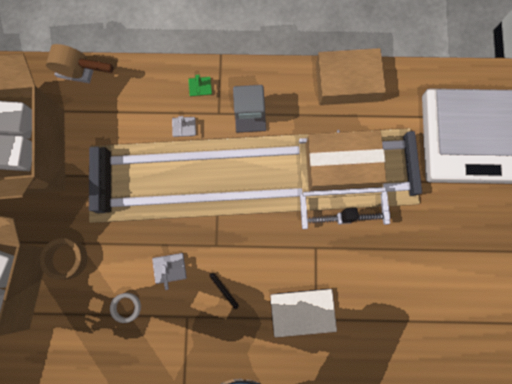

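View pics/scene1.png

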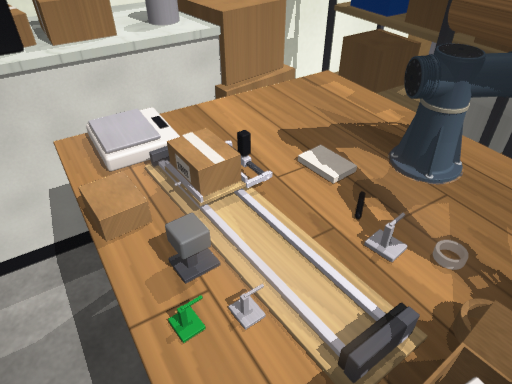

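```bash
python3 - <<'E'
from h import *
z=np.load('pics/top1.npz');p,d=z['p'],z['d'];m=robot.camera_model('top');W=world(m,d)
a=p[75:235,80:430,::-1]
c1=cv2.resize(p[70:150,160:360,::-1],None,fx=4,fy=4,interpolation=cv2.INTER_NEAREST)
cv2.imwrite('pics/c1.png',c1)
# tracks: find pixels light, low saturation, in upper/lower track
hsv=cv2.cvtColor(p,cv2.COLOR_RGB2HSV)
Z=W[...,2]
for n,(r0,r1) in {'up':(140,170),'lo':(185,212)}.items():
    M=np.zeros(Z.shape,bool);M[r0:r1,118:292]=True
    M&=(hsv[...,1]<60)&(hsv[...,2]>130)
    q=W[M];k=np.polyfit(q[:,1],q[:,0],1);print(n,len(q),k,np.median(q[:,2]))
# buffers
def blob(n,r0,r1,c0,c1,zl,zh):
    M=np.zeros(Z.shape,bool);M[r0:r1,c0:c1]=True;M&=(Z>zl)&(Z<zh);q=W[M]
    v,u=np.nonzero(M)
    if len(q):print(n,len(q),'mean',q.mean(0).round(4),'min',q.min(0).round(4),'max',q.max(0).round(4),'px',u.min(),u.max(),v.min(),v.max())
blob('grip',195,235,335,365,.125,.15)
blob('carton',125,195,300,390,.13,.15)
blob('mark',112,140,168,200,.045,.075)
blob('stand',112,140,168,200,.003,.045)
blob('green',70,100,185,215,.045,.075)
blob('reader',75,140,230,270,.08,.16)
blob('reader base',75,140,230,270,.005,.05)
blob('ptr',120,135,325,350,.045,.065)
blob('stopL',140,220,85,112,.05,.15)
blob('stopR',125,200,400,425,.04,.15)
E
```

```text
up 1493 [-0.05697466  0.66169799] 0.025257741525047894
lo 1526 [-0.07103619  0.55446017] 0.02512890324441608
grip 179 mean [ 0.4963 -0.2448  0.1375] min [ 0.4813 -0.2607  0.125 ] max [ 0.5128 -0.2307  0.1446] px 344 357 207 221
carton 3875 mean [ 0.6251 -0.2361  0.1393] min [ 0.5591 -0.3253  0.13  ] max [ 0.6931 -0.1482  0.1464] px 308 385 131 186
mark 69 mean [0.7255 0.1665 0.0581] min [0.6976 0.1615 0.0466] max [0.7477 0.173  0.0654] px 178 183 117 135
stand 399 mean [0.7358 0.1653 0.0099] min [0.7032 0.1252 0.003 ] max [0.7788 0.2034 0.0447] px 170 199 112 139
green 60 mean [0.8404 0.1282 0.0584] min [0.8089 0.124  0.046 ] max [0.8609 0.1351 0.0633] px 195 199 75 93
reader 986 mean [ 0.7693 -0.0066  0.1137] min [ 0.7361 -0.0449  0.0804] max [0.8121 0.0317 0.1233] px 233 264 85 118
reader base 526 mean [ 0.7403 -0.0099  0.0116] min [ 0.7032 -0.059   0.005 ] max [0.8811 0.0478 0.0221] px 230 269 76 139
ptr 6 mean [ 0.7157 -0.2301  0.0588] min [ 0.7126 -0.2315  0.0549] max [ 0.7185 -0.2285  0.0629] px 337 338 130 132
stopL 1191 mean [0.5805 0.3602 0.0678] min [0.5013 0.3374 0.05  ] max [0.6636 0.3876 0.0772] px 89 107 147 211
stopR 621 mean [ 0.6376 -0.4168  0.0553] min [ 0.5595 -0.4341  0.0402] max [ 0.7211 -0.4019  0.0648] px 405 421 131 194
```

View pics/c1.png

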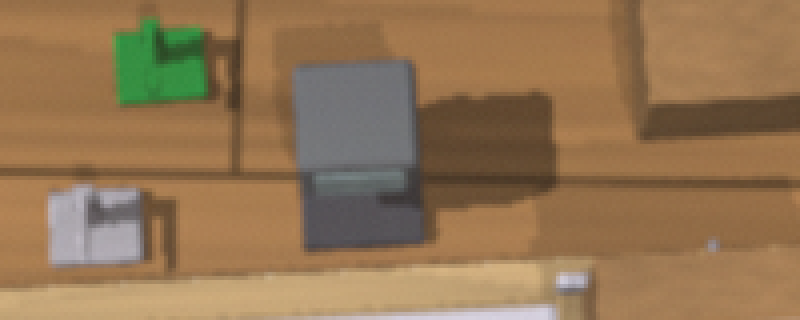

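The top crop shows the small grey mark stand (top-image ~(180,127)) with its bar pointing towards the rail, the reader at ~(249,105) and the shuttle pointer tip at (338,131). The larger grey stand at (170,268) and the green one are the look-alikes.

```bash
cat >> h.py <<'E'
TH=None
def shift(target,o=None):
    o=o or robot.get_obs(); return rot(o['tool_rot']).T@(np.array(target)-o['position'])/0.2
E
python3 - <<'E'
from h import *
z=np.load('pics/top1.npz');p,d=z['p'],z['d'];m=robot.camera_model('top');W=world(m,d);Z=W[...,2]
def rect(n,r0,r1,c0,c1,zl,zh):
    M=np.zeros(Z.shape,bool);M[r0:r1,c0:c1]=True;M&=(Z>zl)&(Z<zh);q=W[M][:,:2]
    r=cv2.minAreaRect(q.astype(np.float32)*1000);print(n,r)
rect('carton',125,195,300,390,.134,.145)
rect('stopL',140,220,85,112,.06,.15)
rect('reader',75,140,230,270,.115,.16)
rect('grip',195,235,335,365,.13,.145)
rect('mark',112,140,168,200,.05,.07)
# track edges by fitting the rows' centroid per column
hsv=cv2.cvtColor(p,cv2.COLOR_RGB2HSV)
for r0,r1 in((140,172),(182,212)):
    P=[]
    for c in range(120,290):
        rr=np.arange(r0,r1)[hsv[r0:r1,c,1]<60]
        if len(rr)>3:P.append(W[int(round(rr.mean())),c,:2])
    P=np.array(P);print(len(P),np.polyfit(P[:,1],P[:,0],1))
# bar rows
for r in range(116,138):
    c=[u for u in range(174,190) if .05<Z[r,u]<.07]
    if c:print(r,c[0],c[-1],W[r,c].mean(0).round(4))
y=robot.get_obs();print(rot(y['tool_rot']).round(3))
E
```

```text
carton ((626.3143920898438, -236.87442016601562), (124.66365814208984, 171.2689971923828), 4.077154159545898)
stopL ((582.6553344726562, 362.0889892578125), (160.84100341796875, 40.42804718017578), 4.528702259063721)
reader ((774.2313232421875, -6.2023773193359375), (70.51734924316406, 73.46826171875), 4.077176570892334)
grip ((496.7300720214844, -246.591796875), (29.59918975830078, 31.09837532043457), 7.53282356262207)
mark ((722.6727905273438, 167.61843872070312), (50.12337112426758, 10.584721565246582), 0.45352524518966675)
170 [-0.05806953  0.66123108]
170 [-0.07462737  0.55461004]
117 178 182 [0.7467 0.1679 0.0566]
118 178 182 [0.7441 0.1678 0.0563]
119 178 182 [0.7411 0.1675 0.0574]
120 178 182 [0.7383 0.1673 0.0578]
121 178 182 [0.7359 0.1673 0.0571]
122 179 181 [0.7327 0.1668 0.0591]
123 179 181 [0.7303 0.1668 0.0583]
124 179 181 [0.7268 0.1662 0.0608]
125 179 181 [0.7252 0.1667 0.0576]
126 179 181 [0.7224 0.1665 0.0581]
127 179 181 [0.7196 0.1662 0.0589]
128 179 181 [0.716  0.1655 0.0619]
129 179 181 [0.7135 0.1655 0.0616]
130 179 181 [0.712 0.166 0.058]
131 179 181 [0.7091 0.1657 0.0589]
132 179 181 [0.7067 0.1657 0.0582]
133 179 181 [0.704  0.1655 0.0585]
134 179 181 [0.701  0.1652 0.0599]
135 179 181 [0.6985 0.1651 0.0593]
[[-0.953  0.304 -0.001]
 [ 0.304  0.953 -0.002]
 [ 0.    -0.002 -1.   ]]
```

Emit:
move_arm(motion="0.4 -0.1 -0.05 0 -0.02; 0.4 -0.25 -0.13 0 -0.05; 0.4 -0.42 -0.22 0 -0.08; 0.4 -0.6 -0.31 0 -0.11; 0.4 -0.76 -0.4 0 -0.1205; 0.4 -0.88 -0.46 0 -0.1205; 0.4 -0.943 -0.487 0 -0.1205; 0.4 -0.943 -0.487 0 -0.1205", newtons=20)

```text
time: 0.77
position: [0.342, 0.4437, 0.2022]
tool_rot: [-0.033, 0.999, -0.0, 0.0]
ft_force: [0.7, -0.2, -0.2]
grip_width: 0.0613
grip_force: 0.0
```

Emit:
move_arm(motion="0.4 -0.02 -0.06 0 0; 0.4 -0.06 -0.18 0 0; 0.4 -0.11 -0.35 0 0; 0.4 -0.16 -0.52 0 0; 0.4 -0.21 -0.69 0 0; 0.4 -0.26 -0.86 0 0; 0.4 -0.3 -1 0 0")

```text
time: 1.35
position: [0.4133, 0.249, 0.2024]
tool_rot: [-0.036, 0.999, -0.0, -0.0]
ft_force: [0.1, 0.1, -0.6]
grip_width: 0.0604
grip_force: 0.0
```

Emit:
move_arm(motion="0.4 -0.04 -0.17 0 0; 0.4 -0.08 -0.34 0 0; 0.4 -0.12 -0.51 0 0; 0.4 -0.15 -0.68 0 0; 0.4 -0.17 -0.85 0 0; 0.4 -0.18 -1 0 0")

```text
time: 1.85
position: [0.4639, 0.0522, 0.2025]
tool_rot: [-0.036, 0.999, 0.0, 0.0]
ft_force: [0.7, 0.1, 0.8]
grip_width: 0.0611
grip_force: 0.0
```

Emit:
move_arm(motion="0.4 0 -0.17 0 0; 0.4 0 -0.34 0 0; 0.4 0 -0.51 0 0; 0.4 0 -0.68 0 0; 0.4 0 -0.82 0 0; 0.4 0 -0.93 0 0; 0.4 0 -1 0 0; 0.4 0 -1 0 0")

```text
time: 2.52
position: [0.4784, -0.1482, 0.2024]
tool_rot: [-0.034, 0.999, -0.0, 0.001]
ft_force: [0.2, 0.8, -0.4]
grip_width: 0.0611
grip_force: 0.0
```

```bash
python3 - <<'E'
from h import *
o=robot.get_obs();print(o['time'],o['position'],rot(o['tool_rot']).round(4),o['grip_width'],shift([.4963,-.2455,.104]))
E
```

```text
2.5167 [ 0.47842202 -0.14818083  0.20244624] [[-9.977e-01 -6.830e-02  1.100e-03]
 [-6.830e-02  9.977e-01 -9.000e-04]
 [-1.000e-03 -1.000e-03 -1.000e+00]] 0.061054405954657165 [-0.05544505 -0.49108625  0.49276541]
```

Emit:
move_arm(motion="0.4 -0.02 -0.16 0 0; 0.4 -0.04 -0.32 0 0; 0.4 -0.055 -0.44 0 0; 0.4 -0.055 -0.49 0.02 0; 0.4 -0.055 -0.49 0.1 0; 0.4 -0.055 -0.49 0.22 0; 0.4 -0.055 -0.49 0.34 0; 0.4 -0.055 -0.49 0.44 0; 0.4 -0.055 -0.49 0.49 0; 0.4 -0.055 -0.49 0.49 0")

```text
time: 3.35
position: [0.4935, -0.2402, 0.102]
tool_rot: [-0.036, 0.999, 0.002, -0.003]
ft_force: [0.9, -0.2, 0.0]
grip_width: 0.0609
grip_force: 0.0
```

```bash
python3 - <<'E'
from h import *
o=robot.get_obs();print(o['time'],o['position'],o['ft_force'])
p,d,m=save('top','top2')
E
```

```text
3.35 [ 0.49354032 -0.24023712  0.10203431] [ 0.86483379 -0.22309714  0.01747215]
```

View pics/top2.png

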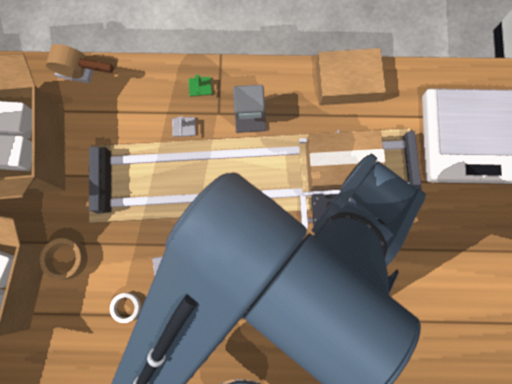

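The top view shows the arm over the grip, with the front (left) edge of carton and deck (column ~303-310, rows 135-190) still clear. I can track the shuttle by that edge.

```bash
cat >> h.py <<'E'
U=np.array([-.07,.9976]);V=np.array([.9976,.07]);C0=np.array([.626,-.2365])
def track(d,m):
    W=world(m,d); r=W[...,:2]-C0; x=r@V; y=r@U; Z=W[...,2]
    M=(Z>.10)&(Z<.16)&(x>.0)&(x<.058)&(y<.6)&(y>-.1)
    e=[]
    for v in np.unique(np.nonzero(M)[0]):
        k=np.nonzero(M[v])[0]
        # front edge: half-pixel between carton and floor, at carton height
        if len(k)>8: e.append(y[v,k[0]]+.5*(y[v,k[0]]-y[v,k[4]])/4)
    e=np.array(e); return e.mean()-.0856, e.std(), len(e)
def look():
    o=robot.get_obs(); m=robot.camera_model('top'); p,d=robot.camera('top')
    s=track(d,m); g=(o['position'][:2]-C0)@U
    return round(o['time'],3), round(s[0],4), round(s[1],4), s[2], round(g,4), round((o['position'][:2]-C0)@V,4)
E
python3 - <<'E'
from h import *
m=robot.camera_model('top')
for f in('top1','top2'):
    print(track(np.load(f'pics/{f}.npz')['d'],m))
for i in range(2):print(look())
E
```

```text
(np.float64(-0.00819992816337159), np.float64(0.027520228055610295), 27)
(np.float64(-0.007843433184172202), np.float64(0.02638521971005208), 27)
(3.4, np.float64(-0.008), np.float64(0.0256), 27, np.float64(0.0043), np.float64(-0.1314))
(3.45, np.float64(-0.0071), np.float64(0.0217), 27, np.float64(0.0033), np.float64(-0.1306))
```

```bash
sed -i 's/e.mean()-.0856, e.std()/np.median(e)-.0856, np.median(abs(e-np.median(e)))/' h.py
python3 - <<'E'
from h import *
m=robot.camera_model('top')
for f in('top1','top2'):
    print(track(np.load(f'pics/{f}.npz')['d'],m))
E
```

```text
(np.float64(-0.00011749346006875716), np.float64(0.0002519452768491165), 27)
(np.float64(4.459046755425633e-05), np.float64(0.00017887596519068627), 27)
```

Emit:
move_arm(motion="-1 0 0 0 0; -1 0 0 0 0; -1 0 0 0 0; -1 0 0 0 0; -1 0 0 0 0; -1 0 0 0 0", newtons=25)

```text
time: 4.0
position: [0.4954, -0.2437, 0.1047]
tool_rot: [-0.035, 0.999, -0.0, 0.0]
ft_force: [0.5, 0.5, 2.2]
grip_width: 0.0297
grip_force: 25.0
```

```bash
python3 - <<'E'
from h import *
for i in range(2):print(look())
o=robot.get_obs();print(o['position'],o['ft_force'],rot(o['tool_rot']).round(3),o['grip_width'],o['grip_force'])
E
```

```text
(4.0, np.float64(-0.0), np.float64(0.0002), 27, np.float64(0.002), np.float64(-0.1307))
(4.05, np.float64(0.0001), np.float64(0.0002), 27, np.float64(0.0019), np.float64(-0.1308))
[ 0.4954468  -0.24371642  0.10469979] [-0.73970327 -1.18042056  1.55683247] [[-0.998 -0.07   0.   ]
 [-0.07   0.998 -0.   ]
 [-0.    -0.    -1.   ]] 0.02994785535716932 24.996063709259033
```

Emit:
move_arm(motion="-1 0 0.03 0 0; -1 0 0.09 0 0; -1 0 0.14 0 0; -1 0 0.15 0 0")

```text
time: 4.43
position: [0.493, -0.2112, 0.1047]
tool_rot: [-0.035, 0.999, 0.0, 0.0]
ft_force: [-0.3, -0.8, 2.7]
grip_width: 0.0297
grip_force: 25.0
```

```bash
cat > log.py <<'E'
import sys,json
from h import *
n=int(sys.argv[1])
for i in range(n):
    r=[float(a) for a in look()]; open('log.txt','a').write(json.dumps(r)+'\n'); print(r)
E
python3 log.py 16
```

```text
[4.433, 0.0031, 0.0002, 27.0, 0.0345, -0.1309]
[4.483, 0.0045, 0.0001, 27.0, 0.0341, -0.1309]
[4.533, 0.0064, 0.0003, 27.0, 0.0333, -0.1308]
[4.583, 0.0084, 0.0002, 27.0, 0.0327, -0.1308]
[4.633, 0.0109, 0.0001, 27.0, 0.0323, -0.1308]
[4.683, 0.0134, 0.0002, 27.0, 0.032, -0.1308]
[4.733, 0.0161, 0.0002, 27.0, 0.0319, -0.1308]
[4.783, 0.0189, 0.0003, 27.0, 0.0317, -0.1308]
[4.833, 0.0217, 0.0002, 27.0, 0.0317, -0.1308]
[4.883, 0.0249, 0.0001, 27.0, 0.0316, -0.1308]
[4.933, 0.0281, 0.0002, 28.0, 0.0316, -0.1308]
[4.983, 0.0312, 0.0002, 27.0, 0.0316, -0.1309]
[5.033, 0.0344, 0.0002, 27.0, 0.0316, -0.1308]
[5.083, 0.0373, 0.0002, 27.0, 0.0316, -0.1308]
[5.133, 0.0402, 0.0002, 27.0, 0.0316, -0.1308]
[5.183, 0.043, 0.0002, 27.0, 0.0317, -0.1308]
```

```bash
python3 log.py 18 | tail -3; cat > fit.py <<'E'
from h import *
import json
from scipy.optimize import least_squares
L=np.array([json.loads(l) for l in open('log.txt')])
def sim(t0,x0,v0,w,off,gt,gv,T,dt=1/240,m=None):
    m=m or 10/w**2; ts=np.arange(t0,T[-1]+dt,dt); g=np.interp(ts,gt,gv)-off; gd=np.gradient(g,dt)
    x,v=x0,v0; X=[x];Vs=[v]
    for i in range(len(ts)-1):
        a=(10*(g[i]-x)+.12*(gd[i]-v)-.1*v-.015*np.tanh(v/.002))/m
        v+=a*dt; x+=v*dt; X.append(x);Vs.append(v)
    return np.interp(T,ts,X),np.interp(T,ts,Vs)
def fit(t0=4.43):
    K=L[L[:,0]>=t0]
    f=lambda p: sim(K[0,0],p[0],p[1],p[2],p[3],K[:,0],K[:,4],K[:,0])[0]-K[:,1]
    r=least_squares(f,[K[0,1],.02,2.1,0.],x_scale=[.01,.01,.1,.001]); return r,K
if __name__=='__main__':
    r,K=fit(); print(r.x,np.sqrt(np.mean(r.fun**2)),10/r.x[2]**2)
    a,b=sim(K[0,0],*r.x,K[:,0],K[:,4],K[:,0]);print('end',K[-1,0],a[-1],b[-1])
E
python3 fit.py
```

```text
[5.983, 0.055, 0.0002, 27.0, 0.0317, -0.1308]
[6.033, 0.0535, 0.0002, 27.0, 0.0317, -0.1308]
[6.083, 0.0517, 0.0002, 27.0, 0.0317, -0.1309]
[ 3.07057465e-03  2.66240792e-02  2.10288104e+00 -3.52295721e-04] 7.06627974069918e-05 2.2613645973740306
end 6.083 0.05167102241492451 -0.03724248199069714
```

```bash
cat > plan.py <<'E'
from fit import *
def plan(t0,x0,v0,a0,j0,xf,T,w,off):
    def row(t,k): return [np.prod([n-i for i in range(k)])*t**(n-k) if n>=k else 0. for n in range(8)]
    A=[row(0,k) for k in range(4)]+[row(T,k) for k in range(4)]
    c=np.linalg.solve(np.array(A,float),[x0,v0,a0,j0,xf,0,0,0]); P=np.polynomial.Polynomial(c)
    ts=np.arange(0,T+1e-9,1/12); x,v,a=P(ts),P.deriv()(ts),P.deriv(2)(ts)
    m=10/w**2
    g=x+off+(m*a+.1*v+.015*np.tanh(v/.01))/10
    return ts,x,v,g
E
python3 - <<'E'
from plan import *
r,K=fit();_,_,w,off=r.x;a,b=sim(K[0,0],*r.x,K[:,0],K[:,4],K[:,0]);x0,v0=a[-1],b[-1]; x0+=v0*.05; v0-= .088*.05
a0=w*w*(K[-1,4]-off-x0)
for T in(4,4.5,5,5.5):
    ts,x,v,g=plan(0,x0,v0,a0,-w*w*v0,.3955,T,w,off)
    i=(x>.185)&(x<.255)
    print(T,v.max(),v[i].min(),v[i].max(),abs(g-x).max(),v[-20:].min(),x.max(),np.abs(np.diff(g)).max())
ts,x,v,g=plan(0,x0,v0,a0,-w*w*v0,.3955,4.75,w,off)
print(robot.get_obs()['time'],x0,v0,a0);print(np.c_[ts,x,v,g,(g-.0317)/.2].round(4))
E
```

```text
4 0.2269463278402563 0.21474697143861032 0.2269463278402563 0.05709847903829881 -1.7763568394002505e-15 0.395500000000001 0.011614338538366936
4.5 0.2063075599484288 0.1982415213718728 0.2063075599484288 0.047498082219155885 -2.435551760271437e-15 0.3954999999999983 0.011888964735284335
5 0.189540732969753 0.17930813255352113 0.189540732969753 0.04047485726074854 3.372302437298913e-15 0.3954999999999996 0.011819842721518925
5.5 0.1755402857703886 0.16334417943525584 0.17524794265750016 0.03506238088431995 -3.2682190287403046e-15 0.3955000000000058 0.01157335869972309
6.1333 0.04980889831538965 -0.041642481990697144 -0.07852162634524346
[[ 0.0000e+00  4.9800e-02 -4.1600e-02  2.9800e-02 -9.6000e-03]
 [ 8.3300e-02  4.6100e-02 -4.7500e-02  2.9900e-02 -9.2000e-03]
 [ 1.6670e-01  4.1900e-02 -5.1800e-02  3.0200e-02 -7.5000e-03]
 [ 2.5000e-01  3.7500e-02 -5.4300e-02  3.0700e-02 -5.0000e-03]
 [ 3.3330e-01  3.2900e-02 -5.5000e-02  3.1300e-02 -1.8000e-03]
 [ 4.1670e-01  2.8400e-02 -5.3700e-02  3.2200e-02  2.3000e-03]
 [ 5.0000e-01  2.4000e-02 -5.0500e-02  3.3100e-02  7.1000e-03]
 [ 5.8330e-01  
[... 2498 characters left out ...]
8e+00]
 [ 3.9167e+00  3.8580e-01  4.1000e-02  3.6120e-01  1.6476e+00]
 [ 4.0000e+00  3.8880e-01  3.1800e-02  3.6700e-01  1.6763e+00]
 [ 4.0833e+00  3.9110e-01  2.3800e-02  3.7230e-01  1.7028e+00]
 [ 4.1667e+00  3.9280e-01  1.7000e-02  3.7710e-01  1.7270e+00]
 [ 4.2500e+00  3.9400e-01  1.1400e-02  3.8140e-01  1.7485e+00]
 [ 4.3333e+00  3.9470e-01  7.0000e-03  3.8510e-01  1.7670e+00]
 [ 4.4167e+00  3.9520e-01  3.8000e-03  3.8830e-01  1.7829e+00]
 [ 4.5000e+00  3.9540e-01  1.7000e-03  3.9100e-01  1.7964e+00]
 [ 4.5833e+00  3.9550e-01  5.0000e-04  3.9310e-01  1.8072e+00]
 [ 4.6667e+00  3.9550e-01  1.0000e-04  3.9460e-01  1.8145e+00]
 [ 4.7500e+00  3.9550e-01 -0.0000e+00  3.9510e-01  1.8172e+00]]
```

```bash
cat > out.py <<'E'
from plan import *
def show(g,gcmd,n=12):
    b=round(gcmd/.2,3)
    u=(g[1:]-gcmd)/.2
    base=0.
    for k in range(0,len(u),n):
        r=np.round(u[k:k+n]-base,3); print(k,r.tolist()); base=round(base+r[-1],3)
E
python3 - <<'E'
from out import *
r,K=fit();_,_,w,off=r.x;x0,v0,a0=0.04980889831538965,-0.041642481990697144,-0.07852162634524346
ts,x,v,g=plan(0,x0,v0,a0,-w*w*v0,.3955,5.5,w,off)
show(g,.0317); print(np.c_[ts,x,v,g][::12].round(4))
E
```

```text
0 [-0.01, -0.012, -0.015, -0.018, -0.021, -0.024, -0.027, -0.029, -0.031, -0.031, -0.029, -0.025]
12 [0.008, 0.022, 0.039, 0.054, 0.071, 0.091, 0.114, 0.141, 0.171, 0.204, 0.24, 0.28]
24 [0.042, 0.087, 0.134, 0.184, 0.236, 0.289, 0.344, 0.401, 0.458, 0.515, 0.573, 0.631]
36 [0.057, 0.114, 0.17, 0.225, 0.278, 0.33, 0.38, 0.428, 0.473, 0.517, 0.558, 0.597]
48 [0.037, 0.071, 0.103, 0.132, 0.16, 0.185, 0.208, 0.229, 0.249, 0.266, 0.281, 0.294]
60 [0.011, 0.02, 0.028, 0.034, 0.039, 0.04]
[[ 0.000e+00  4.980e-02 -4.160e-02  2.980e-02]
 [ 1.000e+00  3.100e-03 -1.870e-02  2.670e-02]
 [ 2.000e+00  5.230e-02  1.189e-01  8.260e-02]
 [ 3.000e+00  2.113e-01  1.738e-01  2.089e-01]
 [ 4.000e+00  3.520e-01  9.210e-02  3.283e-01]
 [ 5.000e+00  3.946e-01  6.700e-03  3.870e-01]]
```

Emit:
move_arm(motion="-1 0 -0.004 0 0; -1 0 -0.009 0 0; -1 0 -0.014 0 0; -1 0 -0.018 0 0; -1 0 -0.021 0 0; -1 0 -0.024 0 0; -1 0 -0.027 0 0; -1 0 -0.029 0 0; -1 0 -0.031 0 0; -1 0 -0.031 0 0; -1 0 -0.029 0 0; -1 0 -0.025 0 0")

```text
time: 7.13
position: [0.4937, -0.2193, 0.1047]
tool_rot: [-0.035, 0.999, -0.0, 0.0]
ft_force: [-1.4, -1.1, 5.4]
grip_width: 0.0298
grip_force: 25.0
```

```bash
cat > replan.py <<'E'
# predict from the last fit with the commanded g, compare with a look, replan
import sys
from out import *
w,off=2.1029,-.00035
def go(x0,v0,gcmd,gd,T,xf=.3955):
    a0=w*w*(gcmd-off-x0); j0=w*w*(gd-v0)
    ts,x,v,g=plan(0,x0,v0,a0,j0,xf,T,w,off); show(g,gcmd)
    i=(x>.185)&(x<.255); print('T',T,'vmax',v.max(),'win',v[i].min() if i.any() else '', 'vmin',v.min(),'s',abs(g-x).max(),'xmax',x.max())
E
python3 log.py 3; python3 - <<'E'
from fit import *
# model prediction over the last call
t0=6.1333;gt=t0+np.arange(0,14)/12;gv=.0317+.2*np.array([0,-.004,-.009,-.014,-.018,-.021,-.024,-.027,-.029,-.031,-.031,-.029,-.025,-.025])
T=np.array([t0,7.1333,7.1833,7.2333,7.2833])
print(sim(t0,.04980889,-.0416425,2.1029,-.00035,gt,gv,T),robot.get_obs()['time'])
E
```

```text
[7.133, 0.0043, 0.0002, 27.0, 0.0264, -0.1308]
[7.183, 0.0036, 0.0001, 27.0, 0.0267, -0.1308]
[7.233, 0.003, 0.0002, 27.0, 0.0266, -0.1308]
(array([0.04980889, 0.00421764, 0.00345048, 0.00296366, 0.00276095]), array([-0.0416425 , -0.01833302, -0.01279214, -0.00713831, -0.00145282])) 7.2833
```

```bash
python3 - <<'E'
from replan import *
for T in (56/12,60/12): go(.0028,-.0014,.0267,0,T)
E
```

```text
0 [0.007, 0.016, 0.027, 0.042, 0.06, 0.081, 0.106, 0.134, 0.164, 0.198, 0.234, 0.273]
12 [0.042, 0.085, 0.131, 0.179, 0.228, 0.28, 0.332, 0.385, 0.439, 0.494, 0.549, 0.605]
24 [0.055, 0.109, 0.163, 0.216, 0.268, 0.319, 0.368, 0.416, 0.462, 0.506, 0.548, 0.588]
36 [0.037, 0.073, 0.106, 0.137, 0.166, 0.193, 0.218, 0.241, 0.262, 0.281, 0.298, 0.314]
48 [0.013, 0.025, 0.035, 0.044, 0.051, 0.057, 0.061, 0.062]
T 4.666666666666667 vmax 0.16215694534747876 win 0.1532804913212564 vmin -0.0013999999999998976 s 0.027242276843131418 xmax 0.39550000000000074
0 [0.007, 0.015, 0.025, 0.038, 0.054, 0.073, 0.095, 0.121, 0.149, 0.18, 0.214, 0.25]
12 [0.039, 0.08, 0.123, 0.168, 0.215, 0.263, 0.312, 0.363, 0.415, 0.467, 0.52, 0.573]
24 [0.053, 0.106, 0.158, 0.21, 0.261, 0.312, 0.361, 0.408, 0.454, 0.499, 0.542, 0.583]
36 [0.039, 0.076, 0.111, 0.145, 0.176, 0.205, 0.232, 0.257, 0.28, 0.301, 0.32, 0.338]
48 [0.016, 0.031, 0.043, 0.054, 0.064, 0.072, 0.079, 0.085, 0.091, 0.095, 0.097, 0.098]
T 5.0 vmax 0.1507275712053648 win 0.1423684985039991 vmin -0.0013999999999999943 s 0.025922453593662454 xmax 0.3954999999999995
```

Emit:
move_arm(motion="-1 0 0.007 0 0; -1 0 0.015 0 0; -1 0 0.025 0 0; -1 0 0.038 0 0; -1 0 0.054 0 0; -1 0 0.073 0 0; -1 0 0.095 0 0; -1 0 0.121 0 0; -1 0 0.149 0 0; -1 0 0.18 0 0; -1 0 0.214 0 0; -1 0 0.25 0 0")

```text
time: 8.28
position: [0.4899, -0.169, 0.1047]
tool_rot: [-0.035, 0.999, -0.0, -0.0]
ft_force: [-3.1, -0.2, 6.9]
grip_width: 0.0299
grip_force: 25.0
```

Emit:
move_arm(motion="-1 0 0.039 0 0; -1 0 0.08 0 0; -1 0 0.123 0 0; -1 0 0.168 0 0; -1 0 0.215 0 0; -1 0 0.263 0 0; -1 0 0.312 0 0; -1 0 0.363 0 0; -1 0 0.415 0 0; -1 0 0.467 0 0; -1 0 0.52 0 0; -1 0 0.573 0 0")

```text
time: 9.28
position: [0.4814, -0.0541, 0.1046]
tool_rot: [-0.035, 0.999, 0.0, -0.001]
ft_force: [-3.0, -1.1, 7.0]
grip_width: 0.0297
grip_force: 25.0
```

Emit:
move_arm(motion="-1 0 0.053 0 0; -1 0 0.106 0 0; -1 0 0.158 0 0; -1 0 0.21 0 0; -1 0 0.261 0 0; -1 0 0.312 0 0; -1 0 0.361 0 0; -1 0 0.408 0 0; -1 0 0.454 0 0; -1 0 0.499 0 0; -1 0 0.542 0 0; -1 0 0.583 0 0")

```text
time: 10.28
position: [0.4727, 0.0624, 0.1046]
tool_rot: [-0.035, 0.999, 0.0, -0.001]
ft_force: [-3.1, -0.9, 9.0]
grip_width: 0.0298
grip_force: 25.0
```

```bash
python3 log.py 1; python3 -c "
from rig import robot
print(robot.get_obs()['ft_force'])"
```

```text
[10.283, 0.3248, 0.0008, 27.0, 0.3089, -0.132]
[-3.29031335  0.24071695  8.38213699]
```

```bash
python3 - <<'E'
from replan import *
x0,v0,gc=.0028,-.0014,.0267
ts,x,v,g=plan(0,x0,v0,w*w*(gc-off-x0),-w*w*v0,.3955,5,w,off); print(x[36],v[36],g[36])
u=[.007,.015,.025,.038,.054,.073,.095,.121,.149,.18,.214,.25]
u+=[.25+a for a in(.039,.08,.123,.168,.215,.263,.312,.363,.415,.467,.52,.573)]
u+=[.823+a for a in(.053,.106,.158,.21,.261,.312,.361,.408,.454,.499,.542,.583)]
gv=gc+.2*np.array([0]+u+[u[-1]]);gt=7.2833+np.arange(38)/12;T=np.array([7.2833,10.2833,10.3333])
for lag in(0,.04):
    X,Vv=sim(7.2833,x0,v0,w,off,gt+lag,gv,T); print(lag,X,Vv)
x1=.3248+Vv[1]*.05-.01*.0;v1=Vv[2]
for Tn in(22/12,24/12,28/12): go(x1,v1,gv[-1],0.0,Tn)
E
```

```text
0.3236622589901632 0.1060793511624448 0.30790622777338383
0 [0.0028     0.32326752 0.32848252] [-0.0014      0.10673825  0.10205485]
0.04 [0.0028     0.31887922 0.32443981] [-0.0014      0.11332214  0.10936501]
0 [0.025, 0.055, 0.095, 0.139, 0.183, 0.225, 0.261, 0.292, 0.317, 0.336, 0.35, 0.361]
12 [0.008, 0.014, 0.02, 0.026, 0.034, 0.042, 0.052, 0.062, 0.071, 0.075]
T 1.8333333333333333 vmax 0.1093650066120911 win  vmin -3.469446951953614e-16 s 0.0282130580792313 xmax 0.3955000000000001
0 [0.024, 0.051, 0.088, 0.131, 0.174, 0.215, 0.253, 0.285, 0.313, 0.335, 0.353, 0.366]
12 [0.009, 0.016, 0.021, 0.025, 0.029, 0.034, 0.039, 0.045, 0.053, 0.061, 0.067, 0.07]
T 2.0 vmax 0.10936500661209125 win  vmin 1.7763568394002505e-15 s 0.028945718262769038 xmax 0.3955000000000001
0 [0.022, 0.046, 0.08, 0.118, 0.159, 0.199, 0.236, 0.271, 0.301, 0.327, 0.348, 0.365]
12 [0.013, 0.022, 0.029, 0.033, 0.036, 0.038, 0.039, 0.041, 0.042, 0.045, 0.049, 0.053]
24 [0.006, 0.011, 0.016, 0.018]
T 2.3333333333333335 vmax 0.10936500661209073 win  vmin -1.5265566588595902e-16 s 0.030123684219203695 xmax 0.39550000000000013
```

```bash
python3 - <<'E'
from replan import *
for Tn in(22/12,24/12): go(.3300,.1030,.3079,.07,Tn)
E
```

```text
0 [0.045, 0.082, 0.121, 0.159, 0.196, 0.228, 0.258, 0.283, 0.304, 0.323, 0.338, 0.351]
12 [0.011, 0.021, 0.031, 0.04, 0.049, 0.058, 0.067, 0.075, 0.082, 0.085]
T 1.8333333333333333 vmax 0.10300000000000008 win  vmin 1.5265566588595902e-16 s 0.021399226446618902 xmax 0.39549999999999996
0 [0.044, 0.08, 0.117, 0.154, 0.189, 0.222, 0.252, 0.279, 0.302, 0.322, 0.34, 0.354]
12 [0.012, 0.023, 0.032, 0.039, 0.046, 0.052, 0.059, 0.065, 0.071, 0.076, 0.08, 0.082]
T 2.0 vmax 0.10300000000000012 win  vmin 4.163336342344337e-16 s 0.021871917802785468 xmax 0.3955
```

Emit:
move_arm(motion="-1 0 0.044 0 0; -1 0 0.08 0 0; -1 0 0.117 0 0; -1 0 0.154 0 0; -1 0 0.189 0 0; -1 0 0.222 0 0; -1 0 0.252 0 0; -1 0 0.279 0 0; -1 0 0.302 0 0; -1 0 0.322 0 0; -1 0 0.34 0 0; -1 0 0.354 0 0")

```text
time: 11.33
position: [0.4675, 0.1327, 0.1046]
tool_rot: [-0.035, 0.999, 0.0, -0.002]
ft_force: [-3.3, 0.0, 9.2]
grip_width: 0.0301
grip_force: 25.0
```

```bash
python3 log.py 2; python3 - <<'E'
from replan import *
u=[0,.044,.08,.117,.154,.189,.222,.252,.279,.302,.322,.34,.354,.354,.354]
gv=.3079+.2*np.array(u);gt=10.3333+np.arange(15)/12
print(sim(10.3333,.33,.103,w,off,gt,gv,np.array([11.3333,11.3833,11.4333])))
E
```

```text
[11.333, 0.3871, 0.0009, 28.0, 0.3795, -0.1323]
[11.383, 0.3876, 0.0004, 28.0, 0.3798, -0.1323]
(array([0.38752401, 0.38869201, 0.38973155]), array([0.02465772, 0.02222085, 0.01954723]))
```

```bash
python3 - <<'E'
from replan import *
for Tn in(12/12,14/12): go(.3890,.0185,.3787,.02,Tn,.3955)
E
```

```text
0 [0.02, 0.036, 0.049, 0.058, 0.062, 0.063, 0.063, 0.063, 0.066, 0.071, 0.078, 0.082]
T 1.0 vmax 0.0185 win  vmin 8.326672684688674e-17 s 0.008687381064253041 xmax 0.3955
0 [0.019, 0.032, 0.044, 0.055, 0.062, 0.067, 0.069, 0.07, 0.07, 0.071, 0.073, 0.077]
12 [0.003, 0.005]
T 1.1666666666666667 vmax 0.018499999999999975 win  vmin -1.214306433183765e-16 s 0.008687381064253041 xmax 0.3955
```

Emit:
move_arm(motion="-1 0 0.02 0 0; -1 0 0.036 0 0; -1 0 0.049 0 0; -1 0 0.058 0 0; -1 0 0.062 0 0; -1 0 0.063 0 0; -1 0 0.063 0 0; -1 0 0.063 0 0; -1 0 0.066 0 0; -1 0 0.071 0 0; -1 0 0.078 0 0; -1 0 0.082 0 0")

```text
time: 12.43
position: [0.4663, 0.1488, 0.1046]
tool_rot: [-0.035, 0.999, 0.0, -0.002]
ft_force: [-3.9, -0.1, 9.0]
grip_width: 0.0299
grip_force: 25.0
```

```bash
python3 log.py 10; python3 - <<'E'
from h import *
p,d,m=save('top','top3')
cv2.imwrite('pics/c3.png',cv2.resize(p[90:220,80:280,::-1],None,fx=4,fy=4,interpolation=cv2.INTER_CUBIC))
E
```

```text
[12.433, 0.3947, 0.0005, 27.0, 0.3956, -0.1324]
[12.483, 0.3946, 0.0005, 27.0, 0.3957, -0.1323]
[12.533, 0.3947, 0.0006, 27.0, 0.3956, -0.1324]
[12.583, 0.3944, 0.0006, 27.0, 0.3956, -0.1324]
[12.633, 0.3946, 0.0005, 27.0, 0.3956, -0.1324]
[12.683, 0.3946, 0.0009, 27.0, 0.3955, -0.1324]
[12.733, 0.3945, 0.0007, 27.0, 0.3955, -0.1324]
[12.783, 0.3947, 0.0007, 27.0, 0.3955, -0.1324]
[12.833, 0.3948, 0.0006, 27.0, 0.3955, -0.1324]
[12.883, 0.3945, 0.0005, 27.0, 0.3955, -0.1324]
```

View pics/c3.png

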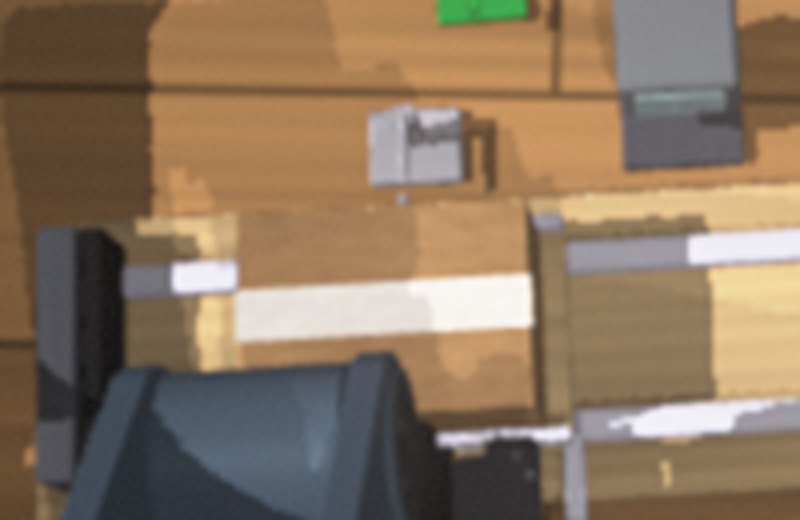

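The crop shows the shuttle pointer tip at (402,199) in line with the mark bar (~(400,178)), and the shuttle is still. I'll hold there, then release.

Emit:
move_arm(motion="-1 0 0 0 0; -1 0 0 0 0; -1 0 0 0 0; -1 0 0 0 0; -1 0 0 0 0; -1 0 0 0 0; -1 0 0 0 0; -1 0 0 0 0; -1 0 0 0 0; -1 0 0 0 0; -1 0 0 0 0; -1 0 0 0 0")

```text
time: 13.98
position: [0.4663, 0.1488, 0.1046]
tool_rot: [-0.035, 0.999, 0.0, -0.002]
ft_force: [-3.8, -0.5, 8.2]
grip_width: 0.0295
grip_force: 25.0
```

Emit:
move_arm(motion="-1 0 0 0 0; -1 0 0 0 0; -1 0 0 0 0; -1 0 0 0 0; -1 0 0 0 0; -1 0 0 0 0; -1 0 0 0 0; -1 0 0 0 0; -1 0 0 0 0; -1 0 0 0 0; -1 0 0 0 0; -1 0 0 0 0")

```text
time: 14.98
position: [0.4663, 0.1488, 0.1046]
tool_rot: [-0.035, 0.999, 0.0, -0.002]
ft_force: [-3.8, -0.1, 9.1]
grip_width: 0.0296
grip_force: 25.0
```

```bash
python3 log.py 2
```

```text
[14.983, 0.3947, 0.0003, 27.0, 0.3955, -0.1324]
[15.033, 0.3948, 0.0006, 27.0, 0.3955, -0.1323]
```

Emit:
move_arm(motion="0.4 0 0 0 0; 0.4 0 0 0 0; 0.4 0 0 0 0; 0.4 0 0 0 0; 0.4 0 0 0 0; 0.4 0 0 0 0")

```text
time: 15.58
position: [0.468, 0.1489, 0.1042]
tool_rot: [-0.035, 0.999, 0.0, -0.0]
ft_force: [-0.0, -0.0, -0.3]
grip_width: 0.0583
grip_force: 0.0
```

```bash
python3 log.py 2
```

```text
[15.583, 0.3948, 0.0008, 27.0, 0.3955, -0.1306]
[15.633, 0.3945, 0.0006, 27.0, 0.3955, -0.1306]
```

Released and still at rest. Next I raise the tool clear.

Emit:
move_arm(motion="0.4 0 0 -0.03 0; 0.4 0 0 -0.1 0; 0.4 0 0 -0.2 0; 0.4 0 0 -0.32 0; 0.4 0 0 -0.45 0; 0.4 0 0 -0.57 0; 0.4 0 0 -0.66 0; 0.4 0 0 -0.7 0; 0.4 0 0 -0.7 0; 0.4 0 0 -0.7 0")

```text
time: 16.52
position: [0.4676, 0.1489, 0.2443]
tool_rot: [-0.035, 0.999, -0.0, -0.0]
ft_force: [-0.2, 0.2, -0.0]
grip_width: 0.0609
grip_force: 0.0
```

```bash
python3 log.py 8|cut -c1-25; python3 - <<'E'
from h import *
o=robot.get_obs();print(o['position'],o['ft_force'])
E
```

```text
[16.517, 0.3943, 0.0007, 
[16.567, 0.3941, 0.0011, 
[16.617, 0.3938, 0.0008, 
[16.667, 0.3941, 0.0009, 
[16.717, 0.3941, 0.0008, 
[16.767, 0.3939, 0.0011, 
[16.817, 0.3944, 0.0009, 
[16.867, 0.394, 0.0011, 2
[0.46768266 0.14886674 0.24377098] [ 0.04822789  0.66751471 -1.0623392 ]
```

At rest about 1 mm from the mark, with the arm clear.

```bash
python3 -c "
from rig import robot
print(robot.hand_in())"
```

```text
the job is handed in; nothing more can be done
None
```

The job is handed in: by the motion model the carton passed the reader at about 0.15 m/s. By the camera the shuttle stood still at the mark for over two seconds and now rests about 1–2 mm from it, with the grip released and the arm clear; the hand-in gave no verdict.

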